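Set the last side tile of a gas forge lining, pack its foot and hold it flush

ROBOT

A 6-joint arm with a two-finger parallel gripper is mounted at the origin on the work surface. World frame = base frame: x ahead of the robot, y to its left, z up, the work surface at z = 0. Lengths are in m, angles in rad, forces in N, time in s.
With the tool pointing down it reaches from about 0.425 to 0.95 m from the base axis. Payload 3.5 kg.
Tool frame: the origin (TCP) lies on the centre line of the jaws, within the pads' length; the fingertips stand 8 mm ahead of it and the grasp point (between the pads) lies 11 mm behind it; z points along the fingers, y is the line along which they close (so a half turn about z gives the same grasp; the last joint's range is limited). The gripper opens to 85 mm and grips with 20 to 120 N. Pads are 22 mm wide; open, the fingers measure 114 mm over their backs; the gripper's body (76 mm by 85 mm) begins 54 mm behind the grasp point. The pads swing forward as they close: fully open they stand 13 mm farther back than shut.
Start: joints at [1.163, 0.286, 1.577, -0, 1.279, -0.15], TCP at [0.172, 0.653, 0.239] pointing down, gripper open.
Joint ranges: [-2.77, 2.77], [-0.9, 2.22], [0.21, 2.48], [-1.53, 4.67], [0.24, 2.81], [-2.84, 2.84]. Speed limits (rad/s): [2.79, 2.79, 3.14, 3.14, 3.14, 3.14].

INTERFACE

Orientations are given as a unit quaternion [w, x, y, z].
In Python, from plant import ctrl gives the robot as it stands. The module is installed in compiled form; this text tells all that it offers. Calls block until the motion is done:
- ctrl.movep(position, orientation): joint-space move of the TCP to a pose.
- ctrl.move_straight(position, velocity=0.15, rotation=None, f_stop=None): straight line of the TCP; rotation=None keeps the orientation; velocity is the mean speed in m/s. With f_stop (N) it stops when the force on the tool has changed by that much, and returns True; else False.
- ctrl.move_j(angles): joint-space move.
- ctrl.command_gripper(opening, f_grip=None): opening from 0.0 (shut) to 1.0 (fully open); f_grip is the grip in N (None keeps the last); returns when the fingers have stopped.
- ctrl.wait(seconds).
- ctrl.inverse_kinematics(position, orientation): joint angles nearest the present ones, or None.
- ctrl.grab_frame(name): name is "side" or "top"; returns a dict with "frame" (480x640x3 uint8, blue, green, red), "mtx" (3x3 intrinsics, pixels), "rvec" (rotation vector, rad) and "tvec" (3), from world to camera coordinates, as OpenCV has them. Camera axes: x right, y down, z forward; pixel columns grow to the right and rows downward; lengths in m; the calibration is good to about 2 mm. A picture is of the moment at which its call begins. There is no depth.
A pose or a line that the arm cannot do raises ctrl.MotionError and nothing moves.
- ctrl.close_job(): hands the job in; it is judged then, once.
Trained networks look in a picture, given as the dict that the camera call returned (one of the last four; its "shot" number tells which), for a name from the list of things; names that differ only in an ending like _2 or _b are one class to them, and where a whole thing is asked for, a point or a joint stands for the part that bears it (a point fixed in the world has none). Each returns a list of dicts, best first, with "conf" (0 to 1); they miss things now and then, are a little off and sometimes report something else, mostly with a low value. They report only what shows in the picture. A call takes as long as a camera call. They do not tell look-alikes from the thing itself.
- ctrl.silhouettes(picture, label): "region" (480x640 bool, what is visible of it) and "location" ([row, column] in pixels, amid what is visible of it).
Readings, each from a call of its own:
- ctrl.current_time_s(): time.
- ctrl.current_q(): joint angles.
- ctrl.current_qvel(): joint speeds.
- ctrl.current_joint_efforts(): joint torques, N m.
- ctrl.current_tcp_pos(): TCP position.
- ctrl.current_tool_rot(): TCP orientation.
- ctrl.current_ft_force(): force on the tool from outside, world axes, zero at the start.
- ctrl.current_torque(): the same for the moment, N m.
- ctrl.current_finger_gap(): opening from 0.0 (shut) to 1.0 (fully open).
- ctrl.current_finger_force(): force on a finger pad.
Only numpy, scipy, OpenCV 4.12 (cv2) and the standard library are available. Lean on these libraries where they do the work, as an engineer would, in place of code of your own. Each camera call takes 0.05 s, during which the arm holds its last target. There are 200 camera calls.

TASK

Reline the open half of the gas forge: stand the loose long firebrick tile on its long edge in the tray's bare side, between the floor bricks and the sloping steel side, so that it leans back against that side, square and centred along it, and let go of it. Then slide the pine spacer upright down to the tray floor between the foot of the tile and the one floor brick that leaves a gap wide enough for it, let it stand there, and finish by pressing the tile firmly flush against the steel side with the fingers: the program ends while still pressing it there, without having disturbed the other things on the bench.

Things in the scene. Friction and masses are not known exactly. Their poses are not given: they have to be found in the camera images.
- tile: The loose lining tile: cream insulating firebrick slab 230 x 25 x 114 mm, about 0.5 kg, standing free on a long edge on the bench to the right of the forge. Origin: centre of the underside it stands on; x along its 230 mm length, y through its 25 mm thickness, z up its 114 mm height. It is the same either way round. Gripped across its thickness near the top edge it lifts cleanly.
- spacer: Pine packing block 50 x 20 x 75 mm, 36 g, standing on end on the bench. Origin: centre of its underside; x along its 50 mm length, y through its 20 mm thickness, z up its 75 mm height. Its edges are rounded by 3 mm.
- forge: Lower half of a gas forge, fixed, open above and at both ends: steel tray, floor 250 x 190 mm, 24 mm above the bench. x along the chamber, y across it to the bare side. Origin: on the bench under its middle. Both steel sides slope outward 25 deg from vertical, from the floor at y = +-95 mm. The -y side has its tile (25 mm thick, leaning on it, top 0.13 m above the bench); the +y side is bare.
- side_sheet: The forge's bare sloping steel side, fixed: 250 mm long, 68 mm high up the slope, rim 86 mm above the bench. Origin: middle of the corner of its inner face and the tray floor (forge frame 0, 95, 24 mm); x along it, z up the slope, y outward normal. A flush tile, foot in the corner, has its origin here at y = -12.5, z = 0 mm, axes parallel (either way round), and overtops the rim by 46 mm.
- short_brick: The shorter of two fixed cream floor bricks lying side by side along the forge's x (either may be nearer the robot): 114 mm along x, 25 thick. Origin: on the tray floor, 10 mm to -y of the forge's middle; axes as the forge's. Its vertical +y end face is 60 mm from the origin: 22 mm remain at the foot of a flush tile (29 mm at the brick's top level), wide enough for the spacer.
- long_brick: The longer fixed floor brick, 114 mm along x, 25 thick; origin on the tray floor, 10 mm to -y of the forge's middle; axes as the forge's. Its vertical +y end face is 72 mm from the origin: only 10 mm remain at the foot of a flush tile (17 mm at the brick's top level), too tight for the spacer.
- offcut: Bystander: flat firebrick offcut 114 x 70 x 25 mm lying on the bench; origin centre of its underside.
- plate_a: Bystander: aluminium racing plate (light horseshoe) about 125 x 118 x 8 mm, lying flat; origin at its middle, underside.
- plate_b: Bystander: the second racing plate, alike.
- nail_tin: Bystander: open enamel tin of nails 100 x 75 x 55 mm; origin centre of its underside.
- mallet: Bystander: pine mallet lying down, head 65 x 125 x 75 mm with a 240 mm handle towards its -x; origin under the middle of the head.
- hoof_tester: Bystander: chrome hoof tester, large pincers about 330 mm long, lying flat; origin at the pivot, on the bench.
There are look-alikes about, which are no part of the job. What is shaped like the tile but purple is not meant.

How it is judged:
By the outcome, as a careful person would: the job done as asked, in the order asked, and still so for the second after the job is handed in, while the arm keeps its last pose, push and grip.
It also fails if it takes over 67 s, if anything falls off the work surface, if the arm or the gripper's body presses on something with over 40 N, if the wrist force passes 120 N, or if a joint passes its speed limit or range.

## Working session

There is one attempt and no reset: what is moved stays moved. The work goes in short steps, each a Python script; the robot and the scene stay as the last script left them, time stands still between calls to the robot, and variables do not carry over. Pictures are saved under pics/ and viewed, at most 10 in all, crops included, and the job is handed in when it is done.

```bash
mkdir -p pics; ls; python3 - <<'E'
from plant import ctrl
import cv2,numpy as np
print(ctrl.current_time_s())
for n in("top","side"):
    p=ctrl.grab_frame(n); cv2.imwrite(f"pics/{n}0.png",p["frame"])
    R=cv2.Rodrigues(np.array(p["rvec"]))[0]; print(n,p["mtx"],-R.T@np.array(p["tvec"]).ravel(),R)
    for l in("tile","spacer","forge","side_sheet","short_brick","long_brick"):
        print(l,[(round(float(d["conf"]),2),[int(v) for v in d["location"]],int(d["region"].sum())) for d in ctrl.silhouettes(p,l)])
E
```

```text
pics
0.0
top [[484.57543869   0.         313.42116193]
 [  0.         484.57543869 238.42503073]
 [  0.           0.           1.        ]] [ 0.31402011 -0.04253024  1.25849255] [[ 0.02547877 -0.99966443 -0.00467454]
 [-0.98756327 -0.0244441  -0.15531027]
 [ 0.15514389  0.00857352 -0.98785468]]
tile [(0.93, [296, 504], 1878), (0.93, [362, 415], 2059), (0.83, [226, 428], 1943)]
spacer [(0.55, [189, 373], 240)]
forge [(0.89, [224, 229], 6780), (0.25, [226, 429], 1973)]
side_sheet [(0.96, [218, 204], 2128)]
short_brick [(0.59, [207, 257], 2083), (0.36, [226, 429], 2047)]
long_brick [(0.64, [250, 244], 2298)]
side [[555.79028811   0.         322.38972488]
 [  0.         555.79028811 232.50662015]
 [  0.           0.           1.        ]] [ 0.32939525 -1.13507392  1.12223813] [[ 0.99038397 -0.13832611  0.00233886]
 [-0.09514831 -0.69331856 -0.71432218]
 [ 0.10043098  0.7072307  -0.69981308]]
tile [(0.93, [383, 301], 2972), (0.85, [307, 224], 3061), (0.69, [305, 358], 3368)]
spacer [(0.9, [264, 384], 426)]
forge [(0.64, [146, 278], 688), (0.63, [195, 331], 4400)]
side_sheet [(0.72, [165, 329], 1801)]
short_brick [(0.6, [190, 348], 515)]
long_brick [(0.94, [186, 308], 607)]
```

View pics/top0.png

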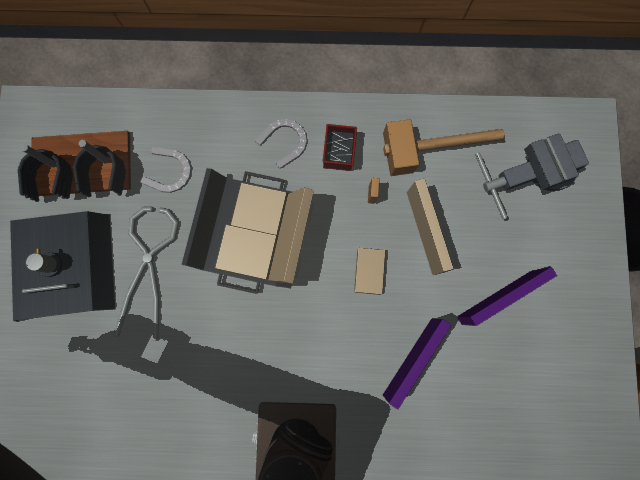

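View pics/side0.png

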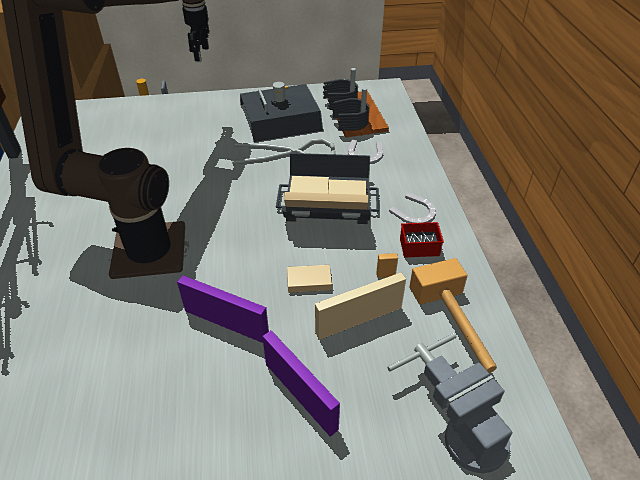

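The top picture shows the cream tile at about (429,226), the spacer at (375,189), and the forge at (235,225) with its bare side to the left. The far brick at (257,207) looks like the short one. The purple slabs at (415,362) and (504,296) are decoys. The side view agrees: tile at (358,305), spacer at (384,264). Next I fit poses to the silhouettes.

```bash
cat > h.py <<'E'
import numpy as np,cv2
from scipy.optimize import minimize
from scipy.spatial.transform import Rotation as Rn
from plant import ctrl
S=4
def box(lx,ly,lz,c=(0,0,0)):
    return np.array([[sx*lx/2,sy*ly/2,z] for sx in(-1,1) for sy in(-1,1) for z in(0,lz)])+np.array(c)
def T(p,P): # planar pose (x,y,yaw[,z])
    c,s=np.cos(p[2]),np.sin(p[2]); P=np.atleast_2d(P)
    return np.c_[p[0]+c*P[:,0]-s*P[:,1],p[1]+s*P[:,0]+c*P[:,1],P[:,2]]
def hull(pic,W):
    px=cv2.projectPoints(W,np.array(pic["rvec"]),np.array(pic["tvec"]),np.array(pic["mtx"]),None)[0].reshape(-1,2)
    m=np.zeros((480*S,640*S),np.uint8)
    cv2.fillConvexPoly(m,cv2.convexHull(np.round(((px+.5)*S)*16).astype(np.int32)),1,shift=4); return m
def up(r): return cv2.resize(r.astype(np.uint8),None,fx=S,fy=S,interpolation=cv2.INTER_NEAREST)
def iou(a,b): return (a&b).sum()/max(1,(a|b).sum())
def ground(pic,loc,z):
    R=cv2.Rodrigues(np.array(pic["rvec"]))[0];c=-R.T@np.array(pic["tvec"]).ravel()
    d=R.T@np.linalg.inv(pic["mtx"])@[loc[1],loc[0],1.]; return (c+d*(z-c[2])/d[2])
def fit(cost,p0,step):
    p0=np.array(p0); sx=np.vstack([p0]+[p0+np.eye(len(p0))[i]*step[i] for i in range(len(p0))])
    r=minimize(cost,p0,method="Nelder-Mead",options=dict(initial_simplex=sx,xatol=2e-4,fatol=1e-4,maxiter=150)); return r.x,r.fun
def near(pic,label,rc,d=30):
    for o in ctrl.silhouettes(pic,label):
        if np.hypot(*(np.array(o["location"])-rc))<d: return up(o["region"])
E
cat > fit0.py <<'E'
from h import *
P={n:ctrl.grab_frame(n) for n in("top","side")}
loc=dict(tile=((226,428),(305,358)),spacer=((189,373),(264,384)))
tm={}
for n,B,h in(("tile",box(.23,.025,.114),.08),("spacer",box(.05,.02,.075),.05)):
    M=[(P[v],near(P[v],n,rc,15)) for v,rc in zip(("top","side"),loc[n])]
    g=ground(P["top"],loc[n][0],h)
    for use in(M,M[:1],M[1:]):
        best=min((fit(lambda p:-sum(iou(hull(c,T(p,B)),m) for c,m in use if m is not None),[g[0],g[1],y],[.01,.01,.15]) for y in(np.arange(4)*np.pi/4 if use is M else [best[0][2]])),key=lambda t:t[1])
        print(n,best[0].round(4),-best[1]/len(use))
a=np.radians(25)
def slab(sg,th,L,H): # slab leaning on side sg: foot corner at y=sg*.095
    o=np.array([sg*np.sin(a),np.cos(a)])*H; n=np.array([-sg*np.cos(a),np.sin(a)])*th; f=np.array([sg*.095,.024])
    return np.array([[x,*q] for x in(-L/2,L/2) for q in(f,f+o,f+n,f+o+n)])
sheet=slab(1,0,.25,.068); ltile=slab(-1,.025,.23,.114)
rcs=dict(side_sheet=((218,204),(165,329)),short_brick=((207,257),(190,348)),long_brick=((250,244),(186,308)))
M={(n,v):near(P[v],n,rcs[n][i],15) for n in rcs for i,v in enumerate(("top","side"))}
def model(sg):
    return dict(side_sheet=sheet,short_brick=box(.114,.12,.025,(sg*.057,-.01,.024)),long_brick=box(.114,.144,.025,(-sg*.057,-.01,.024)))
g=ground(P["top"],(224,235),.04); print(g)
def cost(p,sg,keys):
    s=0;mo=model(sg)
    for n,v in keys:
        if M[n,v] is None: continue
        h=hull(P[v],T(p,mo[n]))
        h=h&~hull(P[v],T(p,ltile))
        if n=="side_sheet": 
            for k in("short_brick","long_brick"): h=h&~hull(P[v],T(p,mo[k]))
        s-=iou(h,M[n,v])
    return s/len(keys)
K=list(M)
for sg in(1,-1):
    for keys in(K,[k for k in K if k[1]=="top"],[k for k in K if k[0]=="side_sheet"],[k for k in K if k[0]!="side_sheet"]):
        x,f=fit(lambda p:cost(p,sg,keys),[g[0],g[1],-.15],[.01,.01,.1]); print("forge",sg,x.round(4),-f,[round(-cost(x,sg,[k]),2) for k in K])
E
python3 fit0.py
```

```text
tile [ 0.5373 -0.3199  0.2922] 0.9633757369624965
tile [ 0.5363 -0.3202  0.289 ] 0.9565024017078811
tile [ 0.5378 -0.3198  0.2937] 0.9723772066221531
spacer [ 0.6347 -0.183  -0.099 ] 0.8438323761117699
spacer [ 0.6347 -0.1831 -0.0864] 0.8731167608286252
spacer [ 0.6347 -0.1843 -0.2689] 0.8344679778113969
[0.53778039 0.16964998 0.04      ]
forge 1 [ 0.5244  0.1314 -0.1904] 0.9068693552969428 [np.float64(0.77), np.float64(0.94), np.float64(0.95), np.float64(0.91), np.float64(0.96), np.float64(0.9)]
forge 1 [ 0.5246  0.1321 -0.19  ] 0.898183303950395 [np.float64(0.78), np.float64(0.95), np.float64(0.95), np.float64(0.89), np.float64(0.96), np.float64(0.89)]
forge 1 [ 0.5255  0.134  -0.1855] 0.8759878756476247 [np.float64(0.79), np.float64(0.96), np.float64(0.93), np.float64(0.83), np.float64(0.94), np.float64(0.86)]
forge 1 [ 0.5242  0.1304 -0.189 ] 0.9349760533715588 [np.float64(0.75), np.float64(0.93), np.float64(0.95), np.float64(0.92), np.float64(0.96), np.float64(0.91)]
forge -1 [ 0.5477  0.1327 -0.1189] 0.2887673293799553 [np.float64(0.71), np.float64(0.83), np.float64(0.11), np.float64(0.08), np.float64(-0.0), np.float64(-0.0)]
forge -1 [ 0.6371  0.1118 -0.1671] 0.42297394581802816 [np.float64(0.32), np.float64(0.37), np.float64(0.95), np.float64(0.88), np.float64(-0.0), np.float64(-0.0)]
forge -1 [ 0.5255  0.134  -0.1855] 0.8759878756476247 [np.float64(0.79), np.float64(0.96), np.float64(0.01), np.float64(0.0), np.float64(0.01), np.float64(-0.0)]
forge -1 [ 0.6384  0.1106 -0.1516] 0.4693070968683444 [np.float64(0.31), np.float64(0.37), np.float64(0.94), np.float64(0.94), np.float64(-0.0), np.float64(-0.0)]
```

```bash
cat >> h.py <<'E'
FORGE=[.5245,.1312,-.19]
TILE=[.5373,-.3199,.292]
SP=[.6347,-.1833,-.13]
def Rs(yaw,tilt=0,flip=False,spin=0): # frame: yaw, then tilt about x (outward +), tool looking along -z
    return Rn.from_euler("z",yaw)*Rn.from_euler("x",-tilt)*Rn.from_euler("x",np.pi)*Rn.from_euler("z",spin+(np.pi if flip else 0))
def q(R): x=R.as_quat(); return [x[3],x[0],x[1],x[2]]
def fw(p): return T(FORGE,p)[0]               # forge point -> world
a25=np.radians(25)
def sh(p,dy=0): # side_sheet frame point -> world (dy: forge-y offset)
    x,y,z=p; return fw([x,.095+y*np.cos(a25)+z*np.sin(a25)+dy,.024-y*np.sin(a25)+z*np.cos(a25)])
E
python3 - <<'E'
from h import *
f=lambda v:None if v is None else np.round(v,2)
for fl in(0,1):
    print(fl)
    print("tile",f(ctrl.inverse_kinematics([*TILE[:2],.085],q(Rs(TILE[2],0,fl)))),f(ctrl.inverse_kinematics([*TILE[:2],.32],q(Rs(TILE[2],0,fl)))))
    print("place",f(ctrl.inverse_kinematics(sh([0,-.02,.205]),q(Rs(FORGE[2],a25,fl)))),f(ctrl.inverse_kinematics(sh([0,-.0125,.085]),q(Rs(FORGE[2],a25,fl)))))
    print("sp",f(ctrl.inverse_kinematics([*SP[:2],.05],q(Rs(SP[2],0,fl,np.pi/2)))),f(ctrl.inverse_kinematics(fw([.057,.061,.074]),q(Rs(FORGE[2],0,fl,np.pi/2)))))
    for t in(30,45): print("press",t,f(ctrl.inverse_kinematics(sh([0,-.03,.05]),q(Rs(FORGE[2],-np.radians(t),fl,np.pi/2)))))
E
```

```text
0
tile [-0.7   0.34  1.81 -0.    0.99  0.58] [-0.7   0.13  1.61 -0.    1.4   0.58]
place [ 0.45  0.36  1.56 -0.35  1.5   2.29] [ 0.4   0.42  1.7  -0.37  1.29  2.32]
sp [-0.43  0.46  1.72 -0.    0.96  2.84] [ 0.13  0.35  1.83 -0.    0.97 -2.82]
press 30 None
press 45 [-0.1   0.25  2.1   0.99  1.    2.57]
1
tile [-0.7   0.34  1.81 -0.    0.99 -2.56] [-0.7   0.13  1.61 -0.    1.4  -2.56]
place [ 0.45  0.36  1.56 -0.35  1.5  -0.85] [ 0.4   0.42  1.7  -0.37  1.29 -0.83]
sp [-0.43  0.46  1.72 -0.    0.96 -0.3 ] [ 0.13  0.35  1.83 -0.    0.97  0.32]
press 30 [-0.    0.21  2.06  0.68  0.89 -0.25]
press 45 [-0.1   0.25  2.1   0.99  1.   -0.57]
```

```bash
cat > s1.py <<'E'
from h import *
Q=q(Rs(TILE[2],0,0))
ctrl.movep([.5,-.05,.32],Q); print(ctrl.current_time_s())
ctrl.movep([*TILE[:2],.2],Q)
print("hit",ctrl.move_straight([*TILE[:2],.085],.12,f_stop=6),ctrl.current_tcp_pos())
ctrl.command_gripper(0,60); print("gap",ctrl.current_finger_gap(),ctrl.current_finger_force())
ctrl.move_straight([*TILE[:2],.30],.2)
print(ctrl.current_ft_force(),ctrl.current_finger_gap(),ctrl.current_time_s())
ctrl.movep(sh([0,-.0125,.215],-.008),q(Rs(FORGE[2],a25,1)))
print(ctrl.current_time_s(),ctrl.current_ft_force())
for n in("top","side"): cv2.imwrite(f"pics/{n}1.png",ctrl.grab_frame(n)["frame"])
E
python3 s1.py; python3 -c "
import cv2,numpy as np
a=cv2.imread('pics/top1.png')[130:310,120:360];b=cv2.imread('pics/side1.png')[90:270,220:460]
cv2.imwrite('pics/c1.png',cv2.resize(np.vstack([a,b]),None,fx=1.6,fy=1.6))"
```

```text
4.05
hit False [ 0.53797419 -0.32041483  0.0861325 ]
gap 0.28314316862127986 60.03213107585907
[ 0.69315081 -0.06084967 -5.2228909 ] 0.28757021492233814 8.1083
10.3417 [-0.40690027 -0.72686905 -6.04694876]
```

View pics/c1.png

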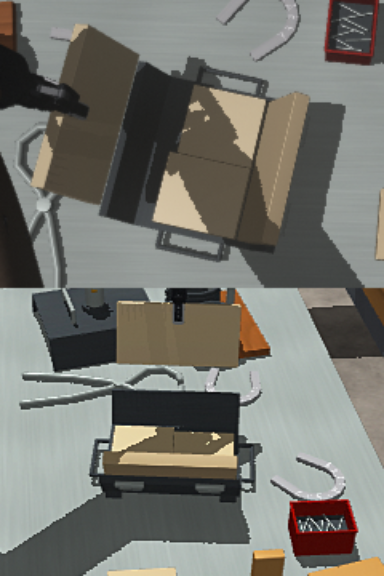

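The tile is held squarely above the bare side. In the crop its lower edge runs from about (40,180) to (100,205) in the top part and level in the side part. Next I lower it under guard.

```bash
cat > s2.py <<'E'
from h import *
R=Rs(FORGE[2],a25,1)
def rel(): # TCP in sheet frame, mm
    d=np.array(ctrl.current_tcp_pos())-sh([0,0,0]); v=(Rn.from_euler("z",-FORGE[2])).apply(d)
    return (Rn.from_euler("x",a25).apply(v)*1000).round(1)
def rep(*s): print(*s,rel(),np.round(ctrl.current_ft_force(),1),round(ctrl.current_time_s(),2))
rep("start")
rep(ctrl.move_straight(sh([0,-.0125,.105],-.008),.1,f_stop=10))
rep(ctrl.move_straight(sh([0,-.0125,.077],-.008),.03,f_stop=6))
rep(ctrl.move_straight(np.array(ctrl.current_tcp_pos())+fw([0,.02,0])-fw([0,0,0]),.02,f_stop=10))
ctrl.wait(.3); rep("end")
for n in("top","side"): cv2.imwrite(f"pics/{n}2.png",ctrl.grab_frame(n)["frame"])
E
python3 s2.py; python3 -c "
import cv2,numpy as np
a=cv2.imread('pics/top2.png')[130:310,120:360];b=cv2.imread('pics/side2.png')[90:270,220:460]
cv2.imwrite('pics/c2.png',cv2.resize(np.vstack([a,b]),None,fx=1.6,fy=1.6))"
```

```text
start [  0.8 -20.6 211.5] [-0.5 -0.3 -5.5] 10.44
False [  0.6 -19.7 102.8] [-0.8  0.1 -5.2] 11.69
True [ -0.3 -19.4  81.6] [-0.9  1.8  4.4] 12.37
True [ -0.4 -10.2  85.6] [0.  0.7 2.5] 13.07
end [ -0.5 -10.3  85.6] [0.6 1.6 2. ] 13.37
```

View pics/c2.png

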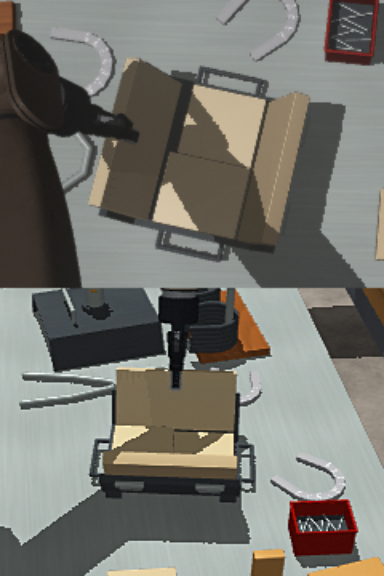

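The tile is in, with its foot in the bare side. In the side crop it spans about columns 115–238 within the sheet's 112–240. I'll seat it a bit more firmly, release, back off and measure.

```bash
cat > s3.py <<'E'
from h import *
exec(open("s2.py").read().split('rep("start")')[0].replace("from h import *",""))
n=sh([0,.001,0])-sh([0,0,0]); z=sh([0,0,.001])-sh([0,0,0])
rep(ctrl.move_straight(np.array(ctrl.current_tcp_pos())+8*n,.015,f_stop=12))
rep(ctrl.move_straight(np.array(ctrl.current_tcp_pos())-6*z,.015,f_stop=8))
p=np.array(ctrl.current_tcp_pos())
ctrl.command_gripper(.5); ctrl.wait(.2); rep("open",ctrl.current_finger_gap())
ctrl.move_straight(p+90*z,.15)
ctrl.movep([.50,-.05,.32],q(Rs(SP[2],0,1,np.pi/2))); rep("away")
E
cat > look.py <<'E'
from h import *
import sys
tag=sys.argv[1]
P={n:ctrl.grab_frame(n) for n in("top","side")}
for n in P: cv2.imwrite(f"pics/{n}{tag}.png",P[n]["frame"])
B=box(.23,.025,.114)
def tl(p): # p: x,y(foot origin), yaw, tilt ; foot edge on the floor
    W=Rn.from_euler("x",-p[3]).apply(B+[0,-.0125,0]); W[:,2]+=.024; return T(p[:3],W)
f0=sh([0,0,0])
M=[]
for v in P:
    for o in ctrl.silhouettes(P[v],"tile"):
        px=cv2.projectPoints(sh([0,-.025,.06])[None],np.array(P[v]["rvec"]),np.array(P[v]["tvec"]),np.array(P[v]["mtx"]),None)[0].ravel()
        if np.hypot(px[0]-o["location"][1],px[1]-o["location"][0])<18: M.append((P[v],up(o["region"]),v)); print(v,o["conf"],o["region"].sum()); break
def occ(c):  # bricks and left tile hide part
    h=np.zeros((480*S,640*S),np.uint8)
    for b in(box(.114,.12,.025,(.057,-.01,.024)),box(.114,.144,.025,(-.057,-.01,.024))): h|=hull(c,T(FORGE,b))
    return h
O=[occ(c) for c,_,_ in M]
for use in([0,1],[0],[1]):
    use=[i for i in use if i<len(M)]
    if not use: continue
    x,f=fit(lambda p:-sum(iou(hull(M[i][0],tl(p))&~O[i],M[i][1]) for i in use)/len(use),[f0[0],f0[1],FORGE[2],a25],[.01,.01,.05,.1])
    c,s=np.cos(FORGE[2]),np.sin(FORGE[2]); d=x[:2]-f0[:2]
    print([M[i][2] for i in use],"dx,dy mm",1000*(c*d[0]+s*d[1]).round(4),1000*(-s*d[0]+c*d[1]).round(4),"yaw",x[2].round(3),"tilt",np.degrees(x[3]).round(1),-f)
E
python3 s3.py; python3 look.py 3; python3 -c "
import cv2,numpy as np
a=cv2.imread('pics/top3.png')[150:310,160:340];b=cv2.imread('pics/side3.png')[120:280,260:440]
cv2.imwrite('pics/c3.png',cv2.resize(np.hstack([a,b]),None,fx=2.2,fy=2.2))"
```

```text
True [ -0.4 -10.   85.5] [-0.8 -0.2  2.4] 13.82
True [ -0.4 -10.   85.4] [0.1 0.8 3.2] 14.07
open 0.49956951419665035 [ -0.3 -10.2  85.2] [ 0.3 -0.1  0.2] 14.58
away [  10.1 -375.8  150.5] [-0.1  0.5 -0.2] 16.73
top 0.83 3640
side 0.63 2523
['top', 'side'] dx,dy mm 0.4 -0.9 yaw -0.189 tilt 25.9 0.9325259373974111
['top'] dx,dy mm -0.0 -0.4 yaw -0.19 tilt 25.6 0.980239703935083
['side'] dx,dy mm 0.1 -11.0 yaw -0.202 tilt 39.6 0.9080936515491489
```

View pics/c3.png

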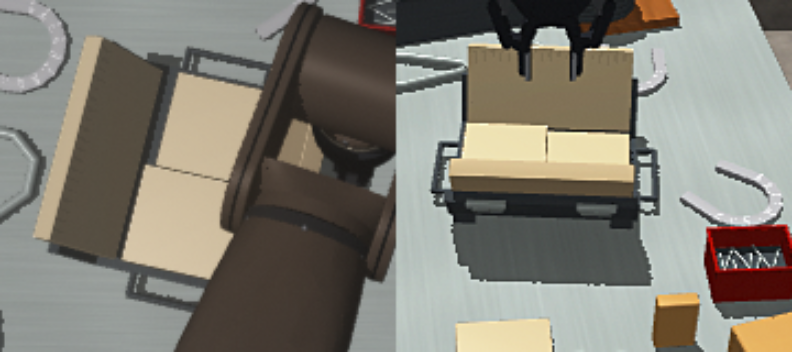

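The tile stands square and centred: in the crop its cream top edge runs from (95,40) to (40,238), parallel to the sheet. The fit gives dx < 1 mm, yaw −0.19 and tilt about 25.6°. Touch contact puts the side about 2 mm further out than the cameras do, so I'll use the touch value. Next I centre the spacer in the jaws across its thickness, regrip it along its length and carry it over.

```bash
cat > s4.py <<'E'
from h import *
Z=.049
Qa=q(Rs(SP[2],0,0)); Qb=q(Rs(SP[2],0,1,np.pi/2))
J=ctrl.inverse_kinematics([*SP[:2],.14],Qa); print(np.round(J,2))
ctrl.movep([*SP[:2],.14],Qa); ctrl.command_gripper(.55)
print(ctrl.move_straight([*SP[:2],Z],.1,f_stop=5))
ctrl.command_gripper(0,20); print("gap",ctrl.current_finger_gap())
c=np.array(ctrl.current_tcp_pos())
ctrl.command_gripper(.55); ctrl.move_straight([c[0],c[1],.14],.15)
ctrl.command_gripper(.85)
ctrl.movep([c[0],c[1],.14],Qb)
print(ctrl.move_straight([c[0],c[1],Z],.1,f_stop=5))
ctrl.command_gripper(0,30); print("gap",ctrl.current_finger_gap(),ctrl.current_finger_force(),ctrl.current_tcp_pos())
ctrl.move_straight([c[0],c[1],.25],.2)
print("t",ctrl.current_time_s(),ctrl.current_finger_gap())
ctrl.movep(fw([.057,.064,.22]),q(Rs(FORGE[2],0,1,np.pi/2)))
print("t",ctrl.current_time_s(),ctrl.current_finger_gap())
E
python3 s4.py; python3 look.py 4;  python3 -c "
import cv2,numpy as np
a=cv2.imread('pics/top4.png')[130:310,160:420];b=cv2.imread('pics/side4.png')[100:300,240:480]
cv2.imwrite('pics/c4.png',np.hstack([cv2.resize(a,(400,277)),cv2.resize(b,(332,277))]))"
```

```text
[-0.43  0.35  1.69 -0.    1.1   1.27]
False
gap 0.23332803403927416
False
gap 0.5790373837528235 32.51158833503723 [ 0.63617445 -0.18390717  0.05024282]
t 25.3 0.5780376936846064
t 26.6833 0.5821806257802462
top 0.72 246
side 0.55 2667
['top', 'side'] dx,dy mm 0.7 1.7 yaw -0.235 tilt 16.3 0.5070666110871712
['top'] dx,dy mm -6.7 -8.8 yaw -0.006 tilt -11.7 0.27426528991262905
['side'] dx,dy mm 0.4 -6.8 yaw -0.2 tilt 34.7 0.9474216380182002
```

View pics/c4.png

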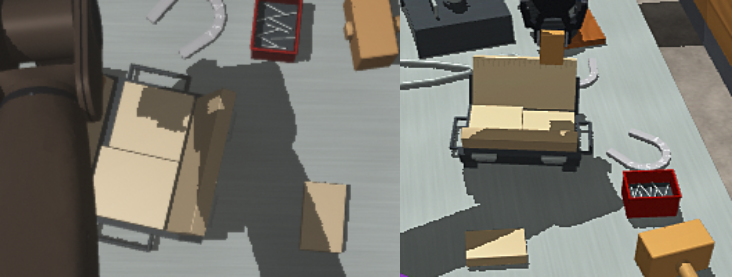

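The side crop shows the spacer gripped upright above the far, short-brick half at about (550,45). The tin, mallet, offcut and plate have not moved. Next is the guarded descent.

```bash
cat > s5.py <<'E'
from h import *
def fr(): p=np.array(ctrl.current_tcp_pos()); d=Rn.from_euler("z",-FORGE[2]).apply(p-[*FORGE[:2],0]); return (d*1000).round(1)
def rep(*s): print(*s,fr(),np.round(Rn.from_euler("z",-FORGE[2]).apply(ctrl.current_ft_force()),1),round(ctrl.current_time_s(),2))
Y=.064
ctrl.move_straight(fw([.057,Y,.106]),.12); ctrl.wait(.2); rep("pre")
e=fr()[1]/1000-Y
for k,dy in enumerate((0,.0015,-.0015,.003,-.003)):
    hit=ctrl.move_straight(fw([.057,Y+dy-e,.0725]),.03,f_stop=5); rep(dy,hit)
    if fr()[2]<76.5: break
    if k<4: ctrl.move_straight(fw([.057,fr()[1]/1000,.106]),.1)
E
python3 s5.py
```

```text
pre [ 57.6  64.2 107.1] [-0.4 -1.1 -0.6] 28.18
0 True [56.7 62.7 85.3] [ 1.  -2.7  2.3] 28.89
0.0015 True [56.8 63.1 85.8] [-0.  -1.4  2.3] 29.95
-0.0015 True [56.8 62.2 74.3] [0.2 0.3 3.5] 31.27
```

The spacer reached the floor: bottom at 74.3 − 50.2 = 24.1 mm. I'll release it and look.

```bash
cat > s6.py <<'E'
from h import *
p=np.array(ctrl.current_tcp_pos())
ctrl.command_gripper(.8); ctrl.wait(.2)
ctrl.move_straight(p+[0,0,.12],.1)
ctrl.movep([.45,-.15,.30],q(Rs(FORGE[2],0,1,np.pi/2)))
print(ctrl.current_time_s(),ctrl.current_ft_force())
E
python3 s6.py; python3 look.py 6; python3 -c "
import cv2,numpy as np
a=cv2.imread('pics/top6.png')[150:310,160:340];b=cv2.imread('pics/side6.png')[120:280,260:440]
cv2.imwrite('pics/c6.png',cv2.resize(np.hstack([a,b]),None,fx=2.2,fy=2.2,interpolation=cv2.INTER_CUBIC))"
```

```text
34.5667 [-0.17758928  0.13063259  0.50032087]
top 0.55 3559
['top'] dx,dy mm 0.1 0.1 yaw -0.187 tilt 25.2 0.9501889734420284
['top'] dx,dy mm 0.1 0.1 yaw -0.187 tilt 25.2 0.9501889734420284
```

View pics/c6.png

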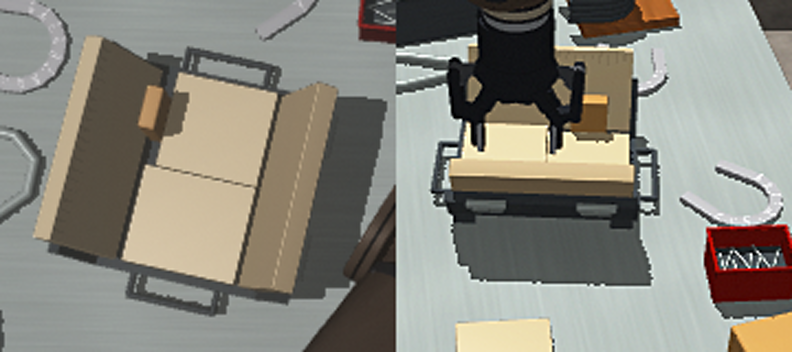

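The spacer stands upright in the gap beside the far brick at (152,110), and the tile is unchanged. Next I press the tile with the closed fingers.

```bash
cat > s7.py <<'E'
from h import *
t=np.radians(45); R=Rs(FORGE[2],-t,1,np.pi/2); d=R.apply([0,0,1])
n=(sh([0,1,0])-sh([0,0,0]))
ctrl.command_gripper(0,30)
tip=sh([-.006,-.0225,.054]); P=lambda off:tip-.008*d+off*n
ctrl.movep(P(-.025)-.13*d,q(R)); print("above",ctrl.current_time_s())
ctrl.move_straight(P(-.025),.1,f_stop=6)
f0=np.array(ctrl.current_ft_force())
N=lambda:round(float((np.array(ctrl.current_ft_force())-f0)@-n),1)
print("hit",ctrl.move_straight(P(.012),.02,f_stop=6),N(),ctrl.current_time_s())
off=float((np.array(ctrl.current_tcp_pos())-P(0))@n); print("off mm",off*1e3)
for k in range(12):
    off+=.001; ctrl.move_straight(P(off),.02); ctrl.wait(.15); f=N(); print(k,f,round(1e3*float((np.array(ctrl.current_tcp_pos())-P(0))@n),1))
    if f>22: break
ctrl.wait(.5); print(N(),np.round(ctrl.current_ft_force(),1),ctrl.current_time_s())
E
python3 s7.py; python3 look.py 7; python3 -c "
import cv2,numpy as np
a=cv2.imread('pics/top7.png')[150:310,160:340];b=cv2.imread('pics/side7.png')[120:280,260:440]
cv2.imwrite('pics/c7.png',cv2.resize(np.hstack([a,b]),None,fx=2.2,fy=2.2,interpolation=cv2.INTER_CUBIC))"
```

```text
above 36.5083
hit True 5.5 39.075
off mm -3.35523425146815
0 10.7 -3.2
1 17.3 -3.0
2 26.5 -2.9
25.4 [-11.8 -19.8  14.7] 40.775
top 0.61 3090
side 0.8 1366
['top', 'side'] dx,dy mm 0.6 5.7 yaw -0.178 tilt 20.8 0.6663518483976025
['top'] dx,dy mm 0.6 13.0 yaw -0.176 tilt 16.7 0.8809421681803771
['side'] dx,dy mm 1.2 -3.8 yaw -0.142 tilt 21.8 0.4725736510349144
```

View pics/c7.png

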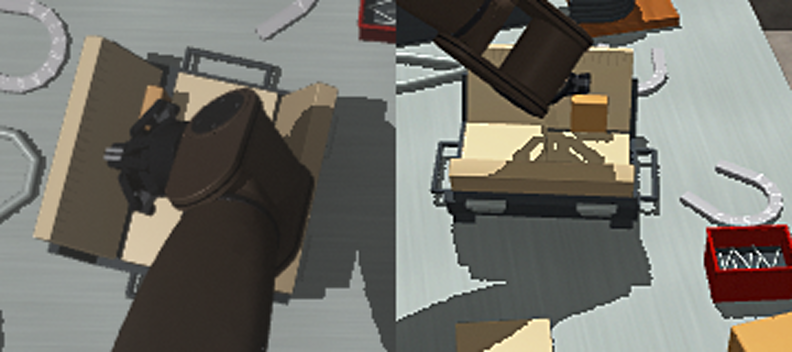

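The fingers press the tile at about (110,152), and the spacer still stands at (590,113). The upper finger knuckle passes close over the spacer, and there is an unexplained sideways force. I'll shift the press 25 mm away from the spacer to be safe.

```bash
cat > s8.py <<'E'
from h import *
t=np.radians(45); R=Rs(FORGE[2],-t,1,np.pi/2); d=R.apply([0,0,1])
n=(sh([0,1,0])-sh([0,0,0])); ex=fw([1,0,0])-fw([0,0,0])
P=lambda x,off:sh([x,-.0225,.054])-.008*d+off*n
F=lambda:np.array(ctrl.current_ft_force())
ctrl.move_straight(P(-.006,-.02),.04); ctrl.wait(.2); print("free",F().round(1))
ctrl.move_straight(P(-.03,-.02),.06); ctrl.wait(.3); f0=F(); print("free",f0.round(1))
for v in("top","side"): cv2.imwrite(f"pics/{v}8.png",ctrl.grab_frame(v)["frame"])
N=lambda:round(float((F()-f0)@-n),1)
print("hit",ctrl.move_straight(P(-.03,.012),.02,f_stop=6),N())
off=float((np.array(ctrl.current_tcp_pos())-P(-.03,0))@n); print(off*1e3)
for k in range(12):
    off+=.001; ctrl.move_straight(P(-.03,off),.02); ctrl.wait(.15); f=N(); print(k,f,"x",round(float((F()-f0)@ex),1))
    if f>22: break
ctrl.wait(.5); print(N(),(F()-f0).round(1),ctrl.current_time_s())
for v in("top","side"): cv2.imwrite(f"pics/{v}9.png",ctrl.grab_frame(v)["frame"])
E
python3 s8.py; python3 -c "
import cv2,numpy as np
a=cv2.imread('pics/top9.png')[100:340,120:420];b=cv2.imread('pics/side9.png')[120:360,240:540]
cv2.imwrite('pics/c9.png',cv2.resize(np.hstack([a,b]),None,fx=1.33,fy=1.33,interpolation=cv2.INTER_CUBIC))"
```

```text
free [0.  0.  0.1]
free [ 0.  -0.7  0.5]
hit True 6.5
-3.34529410907918
0 10.0 x -3.1
1 19.0 x -6.3
2 27.6 x -7.7
27.8 [-13.4 -21.5  15.1] 45.3917
```

View pics/c9.png

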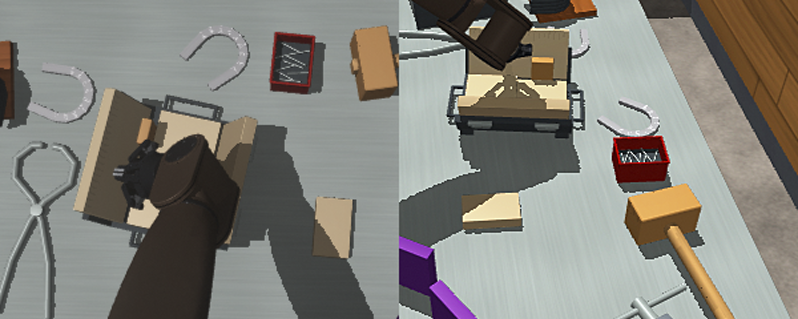

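The fingers press the tile at about (125,180) in the crop. The spacer stands clear at (145,130) and (542,68), and the other things have not moved. The sideways force is the same as before, so it was arm compliance and not the spacer. I'm handing in.

```bash
python3 -c "
from plant import ctrl
print(ctrl.close_job())"
```

```text
the job is handed in; nothing more can be done
None
```

I handed the job in at about 45 s: the tile leans on the steel side, square and centred to about 1 mm by the camera fit, the spacer stands on the tray floor beside the short brick, the fingers were pressing the tile at about 28 N (30 mm off its middle, to keep clear of the spacer), and the bystanders in view look unmoved; the judge's result was not returned.

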